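# Push the pipette tip box home into the corner locator

## Robot

A 7-joint arm with a two-finger parallel gripper is mounted at the origin on the work surface; the furniture and walls round the work are solid. World frame = base frame: x ahead of the robot, y to its left, z up, the work surface at z = 0. Lengths are in mm, angles in rad, forces in N, time in s.
With the tool pointing down it reaches from about 425 to 825 mm from the base axis. Payload 3.6 kg.
Tool frame: the origin (TCP) lies at the very end of the fingers, on their centre line; the grasp point (between the pads) lies 19 mm behind it (r.grasp_offset is the distance from the TCP to the grasp point, in mm); z points along the fingers, y is the line along which they close (so a half turn about z gives the same grasp; the last joint's range is limited). The gripper opens to 93 mm and grips with 3 to 60 N. Pads are 15 mm wide; open, the fingers measure 128 mm over their backs; the gripper's body (75 mm by 188 mm) begins 65 mm behind the grasp point.
Start: joints at [-1.244, 0.615, -0.013, 1.423, 0.008, 1.103, -0.04], TCP at [224.556, 609.946, 190.34] pointing down, gripper open.
Joint ranges: [-3.12, 3.12], [-0.3, 2.06], [-1.34, 1.32], [0.26, 2.42], [-1.36, 4.5], [0.01, 1.98], [-2.84, 2.84]. Speed limits (rad/s): [2.79, 2.79, 3.14, 3.14, 3.14, 3.14, 3.14].

## Interface

Orientations are given as a unit quaternion [w, x, y, z].
In Python, from station import telemetry, viewer, sign_off, r gives the robot as it stands.
- The arm moves only by the tool step_arm, never from a script. Its argument "motion" is one flat list of numbers, 6 for each row, row after row: the shift along the world's x, y, z in m, then the turn, a rotation vector about the world's x, y, z in degrees. A call has exactly 8 rows; each row is the pose to reach, as a shift and turn from the pose commanded when the call began; what a row does not reach only later rows make up. A row lasts 1/12 s, in which the tool goes at most 41.7 mm and 7.16 degrees, less where a joint would pass 70% of its speed; a pose out of reach is approached as far as the arm can. A call with a gripper value outside its range is refused whole. "jaw" is the opening, from 0 (shut) to 1 (fully open), set as the call begins (left out, the last holds). The fingers move at their own pace and stop on an object; the grip force is fixed at half the most. Time passes only in rows, so rows that repeat a pose let the fingers close, or fill a call up. It gives the time, the measured TCP pose, the force, the opening and the grip force at its end, in the units of the state.
- telemetry.get_obs(): the state, without advancing time (a new reading comes with each control period).
- viewer.read_camera(name): name is "scene" or "top"; returns a dict with "image" (384x512x3 uint8, red, green, blue), "vfov" (degrees; the focal length in pixels is half the picture's height over the tangent of half this angle, whatever the lens; pixels are square), "cx", "cy" (the principal point, pixels), "D" ([k1, k2, p1, p2, k3] as OpenCV has them; the pictures are not rectified), "R" (3x3) and "t" (3): a world point X has camera coordinates R X + t. Camera axes: x right, y down, z forward; pixel columns grow to the right and rows downward; lengths in mm; the calibration is good to about 2 mm. A picture is of the moment at which its call begins. There is no depth.
- sign_off(): hands the job in; it is judged then, once.
The state is a dict: "clock": time; "q": joint angles; "qd": joint speeds; "tau": joint torques, N m; "ee_pos": TCP position; "eef_rot": TCP orientation; "force": force on the tool from outside, world axes, zero at the start; "torque": the same for the moment, N m; "gripper_width": finger opening in mm; "grip_force": force on a finger pad.
Only numpy, scipy, OpenCV 4.12 (cv2) and the standard library are available. Lean on these libraries where they do the work, as an engineer would, in place of code of your own. Each camera call takes 0.05 s, during which the arm holds its last target. There are 200 camera calls.

## Task

Push the pipette tip box along the bench into the L-shaped corner locator until it sits square and flush against both of its rails, long side on the long far rail and short end on the short left rail. Only push it from outside with the fingers: do not lift it or tip it. Leave the bottle, the timer and the label roll where they stand.

Things in the scene. Friction and masses are not known exactly. Their poses are not given: they have to be found in the camera images.
- tip_box: closed pipette tip box, teal body, clear lid that stays shut, loose. Body 80 mm (x) by 118 mm (y), 66 mm high; hinge strip (+x side) and lip stick out 2.5 mm more above 40 mm only. 0.18 to 0.35 kg. Origin: centre of underside. Starts clear of both rails, nearer the robot and to the right, +x side towards the long rail, long sides within 0.4 rad of parallel to it.
- corner_locator: fixed L of two aluminium rails, 16 mm wide, 22 mm high (screw heads 4 mm more). Origin: inner corner at bench height. Long far rail: inner face at x = 0, from the corner 170 mm along -y. Short left rail: inner face at y = 0, 105 mm along -x. Box belongs in x < 0, y < 0; home, its origin is at x = -40, y = -59 mm, axes parallel. Turned 0.05 to 0.35 rad clockwise (from above) from the world axes.
- reagent_bottle: bystander: brown bottle with a black cap, 48 mm across, 78 mm high, loose. Origin at the centre of its underside.
- bench_timer: bystander: white wedge-shaped countdown timer, 44 x 64 x 33 mm high, loose. Origin at the centre of its underside.
- label_roll: bystander: roll of white labels lying flat, 74 mm across, 30 mm high, loose. Origin at the centre of its underside.
There are look-alikes about, which are no part of the job. Leave any green look-alike of the tip_box alone.

How it is judged:
By the outcome, as a careful person would: the job done as asked, in the order asked, and still so for the second after the job is handed in, with the robot touching nothing.
It also fails if it takes over 42 s, if anything falls off the work surface, if the arm or the gripper's body presses on something with over 40 N, if the wrist force passes 120 N, or if a joint passes its speed limit or range.

## Working session

There is one attempt and no reset: what is moved stays moved. The work goes in short steps, Python scripts to look and compute and a tool call to move; the robot and the scene stay as the last step left them, time stands still between calls to the robot, and variables do not carry over. Pictures are saved under pics/ and viewed, at most 10 in all, crops included, and the job is handed in when it is done.

Besides the shell and the picture viewer there is one more tool, called as name(argument=value, ...), one argument or row to a line, values as JSON. step_arm: Moves the arm, as the interface text tells. Its arguments: {"type":"object","properties":{"motion":{"type":"array"},"jaw":{"type":"number"}},"required":["motion"]}

```bash
ls; mkdir -p pics; python3 - <<'E'
from station import telemetry, viewer, r
import cv2,pickle
o=telemetry.get_obs(); print({k:o[k] for k in('clock','ee_pos','eef_rot','gripper_width')})
for n in('top','scene'):
    c=viewer.read_camera(n); cv2.imwrite(f'pics/{n}0.png',c['image'][:,:,::-1]); pickle.dump(c,open(f'{n}0.pkl','wb'))
    print(n,{k:c[k] for k in c if k!='image'})
E
```

```text
pics
{'clock': 0.0, 'ee_pos': array([224.26396511, 609.16224552, 189.17758991]), 'eef_rot': array([-2.17560459e-04,  1.75442431e-01,  9.84488860e-01, -1.26098520e-03]), 'gripper_width': 93.05730774401599}
top {'vfov': 56.15237211369323, 'cx': 248.7582498315203, 'cy': 188.98183139430424, 'D': array([-0.10558108,  0.        ,  0.        ,  0.        ,  0.        ]), 'R': array([[-0.02484045, -0.99942427,  0.02311014],
       [-0.99327159,  0.02205867, -0.11368803],
       [ 0.1131128 , -0.02577871, -0.99324768]]), 't': array([-228.60537624,  443.59537484,  833.42003144])}
scene {'vfov': 47.229655024811436, 'cx': 259.63616842789486, 'cy': 194.28134942095795, 'D': array([0.02573606, 0.        , 0.        , 0.        , 0.        ]), 'R': array([[-0.89887994, -0.43788195,  0.01656035],
       [-0.18437342,  0.34365537, -0.92081889],
       [ 0.39751892, -0.83075892, -0.38963871]]), 't': array([287.42338164, 199.59174491, 769.35231371])}
```

View pics/top0.png

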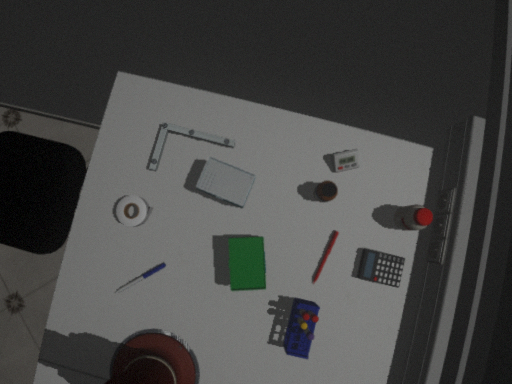

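View pics/scene0.png

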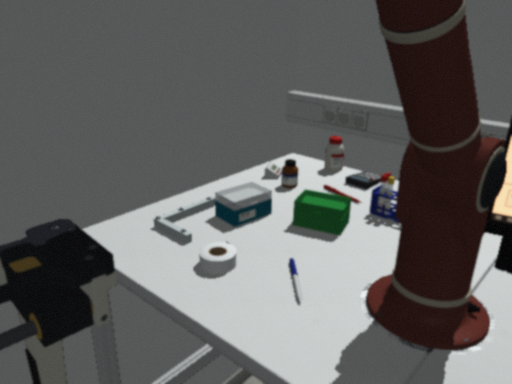

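Top view: a grey-lidded box at (226,183), a green box at (247,264), the L locator with its corner near (165,125), the label roll at (131,211), bottle at (326,191) and timer at (346,160). In the scene view the box at (243,203) has a teal body and a clear lid.
Candidates for tip_box are the teal/clear box at top (226,183) and the green box at top (247,264), plus the blue rack at (302,328), which doesn't fit the description. I choose the teal one and will check it in a close crop.

```bash
python3 - <<'E'
import cv2,pickle,numpy as np
c=pickle.load(open('top0.pkl','rb'));im=c['image'][:,:,::-1]
a=cv2.resize(im[110:230,130:270],None,fx=5,fy=5,interpolation=cv2.INTER_CUBIC)
a=cv2.convertScaleAbs(a,alpha=1.5)
cv2.imwrite('pics/crop0.png',a)
E
```

```text
(no output)
```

View pics/crop0.png

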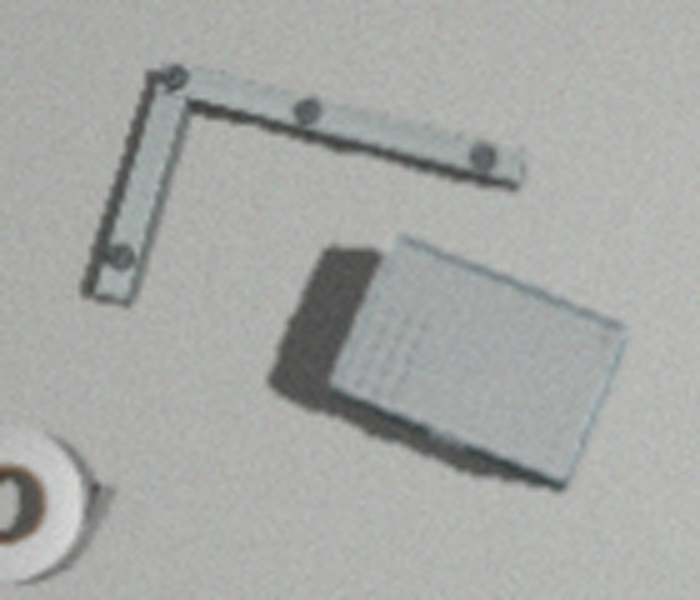

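The crop shows the clear-lidded box (lid corners at crop (402,237), (627,327), (565,488), (332,385)). The teal sides show in the scene view, so the choice holds. The locator's inner corner is near crop (189,102).

```bash
cat > h.py <<'E'
import cv2,numpy as np
from scipy.optimize import least_squares
def K(c):
    f=c['image'].shape[0]/2/np.tan(np.radians(c['vfov'])/2)
    return np.array([[f,0,c['cx']],[0,f,c['cy']],[0,0,1]])
def unproj(c,px,z):
    u=cv2.undistortPoints(np.array(px,float).reshape(-1,1,2),K(c),c['D'])[:,0]
    d=np.c_[u,np.ones(len(u))]@c['R']; C=-c['R'].T@c['t']
    return C+d*((z-C[2])/d[:,2])[:,None]
def proj(c,X):
    return cv2.projectPoints(np.array(X,float),cv2.Rodrigues(c['R'])[0],c['t'],K(c),c['D'])[0][:,0]
def place(p,L): # p=(x,y,yaw), L local Nx3
    L=np.array(L,float);cs,sn=np.cos(p[2]),np.sin(p[2]);R=np.array([[cs,-sn],[sn,cs]])
    return np.c_[L[:,:2]@R.T+p[:2],L[:,2]]
def fit(c,px,L,p0):
    s=least_squares(lambda p:(proj(c,place(p,L))-px).ravel(),p0,x_scale=[10,10,.1],loss='soft_l1')
    return s.x,np.abs(s.fun).round(1)
crop=lambda q,o=(130,110),k=5:np.array(o)+(np.array(q,float)+.5)/k-.5
E
cat > m.py <<'E'
from h import *; import pickle
c=pickle.load(open('top0.pkl','rb'))
print('C',-c['R'].T@c['t'])
b=crop([(402,237),(627,327),(565,488),(332,385)])
for z in (66,): W=unproj(c,b,z); print(W.round(1), np.linalg.norm(np.roll(W,-1,0)-W,axis=1).round(1))
print('box',fit(c,b,[(42,59,66),(42,-59,66),(-42,-59,66),(-42,59,66)],[600,200,-.3]))
l=crop([(189,100),(524,178),(522,150),(150,70),(130,303),(95,297)])
print('loc',fit(c,l,[(0,0,22),(0,-170,22),(16,-170,22),(16,16,22),(-105,0,22),(-105,16,22)],[650,300,-.2]))
print(unproj(c,l,22).round(1))
for n,p,z in (('roll',(131,211),30),('bottle',(326,191),78),('timer',(346,160),33),('green',(247,264),66)): print(n,unproj(c,[p],z).round(0))
E
python3 m.py
```

```text
C [ 340.6615467  -216.77439541  883.50709987]
[[ 510.1 -150.3   66. ]
 [ 465.8 -253.1   66. ]
 [ 392.4 -223.    66. ]
 [ 441.9 -117.5   66. ]] [111.9  79.3 116.5  75.6]
box (array([ 4.53255954e+02, -1.86441022e+02, -4.28516322e-01]), array([0.1, 2.5, 1.9, 0.5, 0.1, 0.8, 1. , 1. ]))
loc (array([ 5.89926808e+02, -3.96798185e+01, -2.56068381e-01]), array([1.1, 0.2, 1. , 0.2, 0.9, 0.4, 2.2, 1.3, 0.4, 0.5, 0.3, 0.3]))
[[ 590.5  -42.3   22. ]
 [ 547.3 -206.7   22. ]
 [ 561.4 -206.    22. ]
 [ 606.3  -22.8   22. ]
 [ 489.7  -14.1   22. ]
 [ 493.     3.1   22. ]]
roll [[391.  43.  30.]]
bottle [[ 424. -413.   78.]]
timer [[ 503. -478.   33.]]
green [[ 265. -230.   66.]]
```

step_arm(
  motion=[0.028, -0.026, 0, 0, 0, -7, 0.056, -0.052, 0, 0, 0, -14, 0.084, -0.078, 0, 0, 0, -21, 0.112, -0.104, 0, 0, 0, -28, 0.14, -0.13, 0, 0, 0, -35, 0.168, -0.156, 0, 0, 0, -42, 0.196, -0.182, 0, 0, 0, -49, 0.224, -0.208, 0, 0, 0, -56],
  jaw=0.43,
)

```text
clock: 0.77
ee_pos: [449.3, 400.4, 190.1]
eef_rot: [-0.0, 0.619, 0.785, -0.0]
force: [0.5, 0.8, 0.3]
gripper_width: 44.4
grip_force: 0.0
```

step_arm(
  motion=[0.015, -0.035, 0, 0, 0, -3.5, 0.03, -0.07, 0, 0, 0, -7, 0.045, -0.105, 0, 0, 0, -10.5, 0.06, -0.14, 0, 0, 0, -14, 0.075, -0.175, 0, 0, 0, -17.5, 0.09, -0.21, 0, 0, 0, -21, 0.105, -0.245, 0, 0, 0, -25, 0.12, -0.28, 0, 0, 0, -28.5],
)

```text
clock: 1.43
ee_pos: [568.6, 120.3, 190.0]
eef_rot: [-0.0, 0.793, 0.61, -0.0]
force: [0.5, 0.1, 0.1]
gripper_width: 40.3
grip_force: 0.0
```

step_arm(
  motion=[-0.004, -0.035, 0, 0, 0, 0, -0.008, -0.07, 0, 0, 0, 0, -0.012, -0.105, 0, 0, 0, 0, -0.016, -0.14, 0, 0, 0, 0, -0.02, -0.175, 0, 0, 0, 0, -0.024, -0.21, 0, 0, 0, 0, -0.027, -0.245, 0, 0, 0, 0, -0.03, -0.28, 0, 0, 0, 0],
)

```text
clock: 2.1
ee_pos: [537.8, -159.4, 190.0]
eef_rot: [-0.0, 0.792, 0.611, -0.0]
force: [-0.2, 0.7, -0.2]
gripper_width: 39.8
grip_force: 0.0
```

step_arm(
  motion=[-0.022, -0.024, 0, 0, 0, 0, -0.045, -0.048, 0, 0, 0, 0, -0.067, -0.072, 0, 0, 0, 0, -0.09, -0.096, 0, 0, 0, 0, -0.112, -0.12, 0, 0, 0, 0, -0.112, -0.12, -0.035, 0, 0, 0, -0.112, -0.12, -0.07, 0, 0, 0, -0.112, -0.12, -0.09, 0, 0, 0],
)

```text
clock: 2.77
ee_pos: [424.5, -277.3, 97.7]
eef_rot: [-0.002, 0.792, 0.61, -0.001]
force: [0.5, 1.0, -1.1]
gripper_width: 40.0
grip_force: 0.0
```

```bash
python3 - <<'E'
from station import telemetry, viewer, r
import cv2,pickle
c=viewer.read_camera('top'); pickle.dump(c,open('top1.pkl','wb'))
a=cv2.resize(c['image'][100:260,120:320,::-1],None,fx=4,fy=4,interpolation=cv2.INTER_CUBIC)[:600]
cv2.imwrite('pics/top1.png',cv2.convertScaleAbs(a,alpha=1.5)); print(telemetry.get_obs()['ee_pos'])
E
```

```text
[ 422.89267298 -275.59068873   94.92373778]
```

View pics/top1.png

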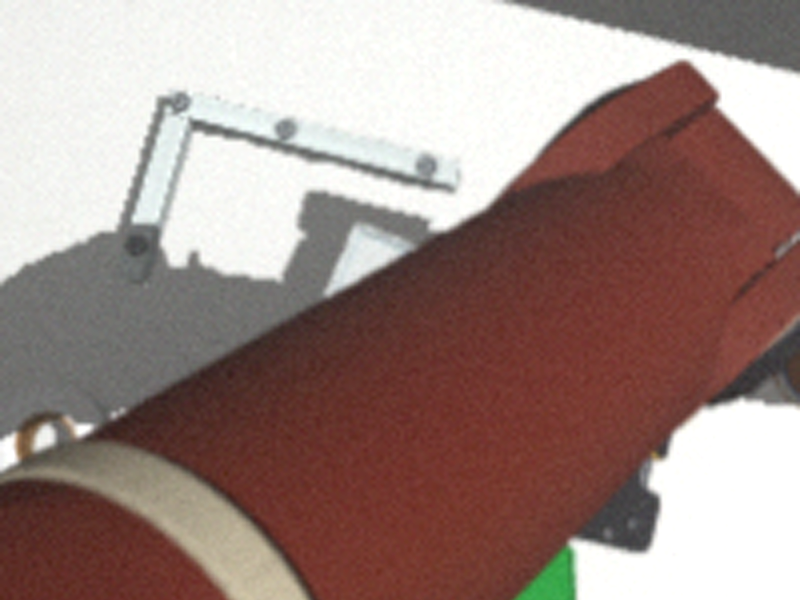

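step_arm(
  motion=[0, 0, -0.03, 0, 0, 0, 0, 0, -0.06, 0, 0, 0, 0, 0, -0.083, 0, 0, 0, 0, 0, -0.083, 0, 0, 0, 0.0015, 0.0058, -0.083, 0, 0, 0, 0.003, 0.0116, -0.083, 0, 0, 0, 0.0046, 0.0174, -0.083, 0, 0, 0, 0.0061, 0.0232, -0.083, 0, 0, 0],
)

```text
clock: 3.48
ee_pos: [434.1, -254.5, 18.9]
eef_rot: [0.001, 0.792, 0.611, 0.001]
force: [0.7, -2.1, 0.8]
gripper_width: 39.9
grip_force: 0.9
```

step_arm(
  motion=[0.0015, 0.0058, 0, 0, 0, 0, 0.003, 0.0116, 0, 0, 0, 0, 0.0046, 0.0174, 0, 0, 0, 0, 0.0061, 0.0232, 0, 0, 0, 0, 0.0076, 0.029, 0, 0, 0, 0, 0.0091, 0.0348, 0, 0, 0, 0, 0.0106, 0.0406, 0, 0, 0, 0, 0.0122, 0.0464, 0, 0, 0, 0],
)

```text
clock: 4.15
ee_pos: [444.5, -208.0, 17.2]
eef_rot: [-0.0, 0.792, 0.611, -0.0]
force: [-0.9, -2.6, 1.7]
gripper_width: 39.9
grip_force: 1.1
```

```bash
python3 - <<'E'
from station import telemetry, viewer, r
import cv2,pickle
c=viewer.read_camera('scene'); pickle.dump(c,open('s1.pkl','wb'))
a=cv2.resize(c['image'][140:280,130:310,::-1],None,fx=4,fy=4,interpolation=cv2.INTER_CUBIC)
cv2.imwrite('pics/s1.png',cv2.convertScaleAbs(a,alpha=1.5)); print(telemetry.get_obs()['ee_pos'])
E
```

```text
[ 444.98811895 -206.04861595   17.07906586]
```

View pics/s1.png

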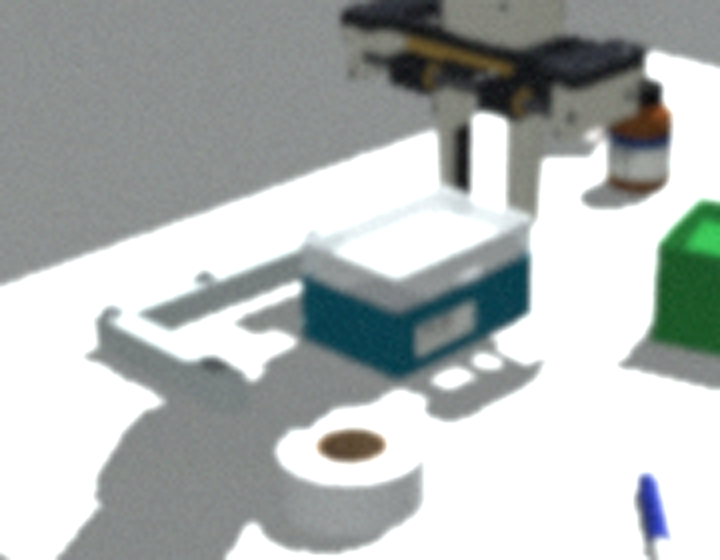

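The scene crop shows the teal box being pushed square by both fingers, with its near bottom corner at about crop (400,375). The roll and bottle are untouched. I'll check the box pose by fitting.

```bash
cat > loc.py <<'E'
from h import *
LOC=np.array([589.5,-40.5,-.256])
def toloc(p):
    d=np.array(p[:2])-LOC[:2];c,s=np.cos(LOC[2]),np.sin(LOC[2]); return np.array([c*d[0]+s*d[1],-s*d[0]+c*d[1]]).round(1)
E
python3 - <<'E'
from loc import *; import pickle
c=pickle.load(open('s1.pkl','rb'))
b=crop([(400,375),(527,318),(305,335),(400,313),(304,275),(530,253)],(130,140),4)
p,e=fit(c,b,[(-40,59,0),(-40,-59,0),(40,59,0),(-40,59,40),(40,59,40),(-40,-59,40)],[480,-150,-.256]); print(p,e,toloc(p),p[2]-LOC[2])
print('tool',toloc([445,-206]))
l=crop([(112,325),(240,390)],(130,140),4)
c0=pickle.load(open('scene0.pkl','rb'))
print(proj(c0,place(LOC,[(0,0,22),(0,-170,22),(-105,0,22),(-105,16,22),(16,16,22)])).round(1))
E
```

```text
[ 4.60931281e+02 -1.48514972e+02 -2.42295072e-01] [0.  0.5 0.9 2.  0.4 0.1 0.1 0.4 0.7 0.  0.5 0.4] [ -97.  -137.1] 0.013704928386981119
tool [ -97.9 -196.7]
[[163.7 218.5]
 [216.2 197.4]
 [193.8 232.8]
 [188.2 235.3]
 [153.9 218.7]]
```

step_arm(
  motion=[0.0015, 0.0058, 0, 0, 0, 0, 0.0033, 0.0126, 0, 0, 0, 0, 0.0051, 0.0194, 0, 0, 0, 0, 0.0069, 0.0262, 0, 0, 0, 0, 0.0086, 0.033, 0, 0, 0, 0, 0.0104, 0.0398, 0, 0, 0, 0, 0.0122, 0.0464, 0, 0, 0, 0, 0.0134, 0.051, 0, 0, 0, 0],
)

```text
clock: 4.87
ee_pos: [458.4, -156.0, 17.2]
eef_rot: [-0.0, 0.791, 0.611, 0.0]
force: [-1.1, -0.2, -1.2]
gripper_width: 39.8
grip_force: 0.5
```

```bash
python3 - <<'E'
from station import telemetry
from loc import *
o=telemetry.get_obs(); print(o['ee_pos'],toloc(o['ee_pos']),o['q'].round(2) )
E
```

```text
[ 458.44330648 -156.04168427   17.22348321] [ -97.5 -145. ] [ 0.07  0.65  0.32  2.07 -0.43  0.48  0.46]
```

step_arm(
  motion=[-0.0051, -0.0193, 0, 0, 0, 0, -0.0051, -0.0193, 0.04, 0, 0, 0, -0.0051, -0.0193, 0.08, 0, 0, 0, -0.008, -0.015, 0.09, 0, 0, 7, -0.011, -0.005, 0.09, 0, 0, 14, -0.014, 0.005, 0.09, 0, 0, 21, -0.017, 0.015, 0.09, 0, 0, 28, -0.02, 0.025, 0.09, 0, 0, 35],
  jaw=0.75,
)

```text
clock: 5.53
ee_pos: [438.1, -131.2, 107.6]
eef_rot: [-0.0, 0.569, 0.822, 0.0]
force: [0.5, 0.8, -0.3]
gripper_width: 69.7
grip_force: 0.0
```

step_arm(
  motion=[-0.003, 0.005, 0, 0, 0, 7, -0.006, 0.01, 0, 0, 0, 14, -0.008, 0.015, 0, 0, 0, 21, -0.011, 0.02, 0, 0, 0, 28, -0.013, 0.025, 0, 0, 0, 35, -0.016, 0.03, 0, 0, 0, 42, -0.018, 0.035, 0, 0, 0, 49, -0.02, 0.039, 0, 0, 0, 55],
)

```text
clock: 6.2
ee_pos: [417.9, -92.4, 107.4]
eef_rot: [-0.0, 0.125, 0.992, 0.0]
force: [0.0, -0.2, -0.3]
gripper_width: 69.5
grip_force: 0.0
```

```bash
python3 - <<'E'
from station import telemetry
from loc import *
from scipy.spatial.transform import Rotation as R
o=telemetry.get_obs(); q=o['eef_rot'];print(o['clock'],o['ee_pos'],toloc(o['ee_pos']),o['q'].round(2),R.from_quat(q,scalar_first=True).as_matrix().round(3) )
E
```

```text
6.2 [417.93343847 -92.41173632 107.43068673] [-152.8  -93.7] [ 0.18  0.41 -0.02  2.13  0.01  0.6   1.47] [[-0.969  0.248 -0.   ]
 [ 0.248  0.969  0.001]
 [ 0.001  0.    -1.   ]]
```

step_arm(
  motion=[-0.009, 0.002, -0.02, 0, 0, 0, -0.009, 0.002, -0.05, 0, 0, 0, -0.009, 0.002, -0.08, 0, 0, 0, -0.009, 0.002, -0.09, 0, 0, 0, -0.009, 0.002, -0.09, -0.8, -3, 0, -0.009, 0.002, -0.09, -1.6, -6, 0, -0.009, 0.002, -0.09, -2.5, -9.7, 0, -0.009, 0.002, -0.09, -2.5, -9.7, 0],
)

```text
clock: 6.87
ee_pos: [402.4, -89.8, 16.3]
eef_rot: [0.081, 0.127, 0.989, -0.011]
force: [-0.0, -0.3, -0.0]
gripper_width: 70.1
grip_force: 0.0
```

```bash
cat > st.py <<'E'
from station import telemetry, viewer
from loc import *
from scipy.spatial.transform import Rotation as R
o=telemetry.get_obs(); M=R.from_quat(o['eef_rot'],scalar_first=True).as_matrix()
f=toloc(o['force'][:2]+LOC[:2])
print(round(o['clock'],2),o['ee_pos'].round(1),'loc',toloc(o['ee_pos']),'Floc',f,o['force'][2].round(1),'q',o['q'].round(2),'ty',M[:,1].round(3),'tz',M[:,2].round(3))
E
python3 st.py
```

```text
6.87 [402.4 -89.8  16.3] loc [-168.5  -95.1] Floc [ 0.  -0.3] -0.0 q [0.13 0.55 0.03 2.41 0.03 0.02 1.44] ty [ 0.253  0.967 -0.001] tz [ 0.157 -0.042 -0.987]
```

step_arm(
  motion=[0.0068, 0.0048, 0, 0, 0, 0, 0.0146, 0.0086, 0, 0, 0, 0, 0.0204, 0.007, 0, 0, 0, 0, 0.0262, 0.0055, 0, 0, 0, 0, 0.032, 0.004, 0, 0, 0, 0, 0.0378, 0.0025, 0, 0, 0, 0, 0.0436, 0.001, 0, 0, 0, 0, 0.0494, -0.0006, 0, 0, 0, 0],
)

```text
clock: 7.53
ee_pos: [459.0, -92.5, 17.3]
eef_rot: [0.086, 0.128, 0.988, -0.011]
force: [-1.6, 0.3, 1.7]
gripper_width: 69.9
grip_force: 1.1
```

```bash
python3 st.py;  python3 - <<'E'
from station import viewer
import cv2,pickle
c=viewer.read_camera('scene'); pickle.dump(c,open('s2.pkl','wb'))
a=cv2.resize(c['image'][140:280,130:310,::-1],None,fx=4,fy=4,interpolation=cv2.INTER_CUBIC)
cv2.imwrite('pics/s2.png',cv2.convertScaleAbs(a,alpha=1.3))
E
```

```text
7.53 [459.  -92.5  17.3] loc [-113.1  -83.3] Floc [-1.6 -0.1] 1.7 q [0.12 0.58 0.03 2.27 0.02 0.11 1.43] ty [0.255 0.967 0.001] tz [ 0.168 -0.044 -0.985]
```

View pics/s2.png

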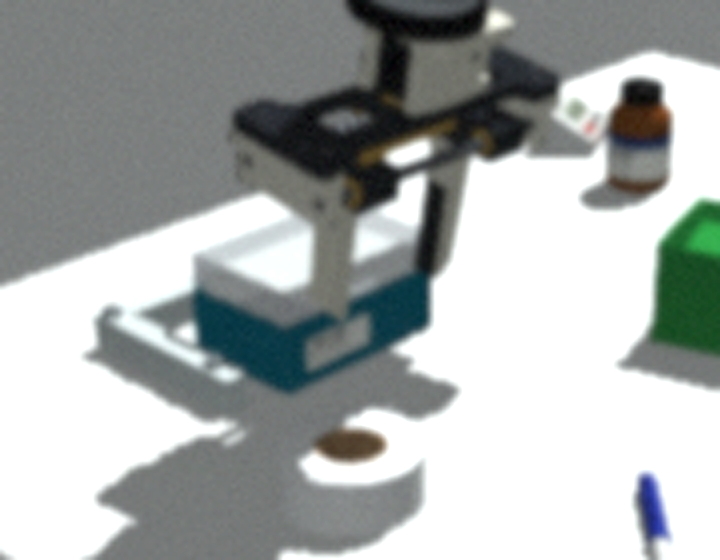

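The crop shows both fingers on the near long side, box level and square, close to the short rail. Its near bottom corner is at crop (290,390).

```bash
python3 - <<'E'
from loc import *; import pickle
c=pickle.load(open('s2.pkl','rb'))
b=crop([(290,390),(429,326),(197,339),(290,327),(197,291)],(130,140),4)
p,e=fit(c,b,[(-40,59,0),(-40,-59,0),(40,59,0),(-40,59,40),(40,59,40)],[480,-150,-.256]); print(p,e,toloc(p),p[2]-LOC[2])
E
```

```text
[ 5.07070854e+02 -1.05609906e+02 -2.46888804e-01] [0.2 0.2 0.9 1.  0.2 2.1 0.4 0.1 0.8 1.2] [-63.3 -83.9] 0.009111195857942761
```

step_arm(
  motion=[0.0029, -0.0008, 0, 0, 0, 0, 0.0058, -0.0015, 0, 0, 0, 0, 0.0087, -0.0023, 0, 0, 0, 0, 0.0116, -0.003, 0, 0, 0, 0, 0.0145, -0.0038, 0, 0, 0, 0, 0.0164, -0.0043, 0, 0, 0, 0, 0.0174, -0.0046, 0, 0, 0, 0, 0.0184, -0.0048, 0, 0, 0, 0],
)

```text
clock: 8.25
ee_pos: [477.2, -96.9, 17.3]
eef_rot: [0.087, 0.128, 0.988, -0.011]
force: [-1.5, 0.1, 0.6]
gripper_width: 69.7
grip_force: 0.8
```

```bash
python3 st.py
```

```text
8.25 [477.2 -96.9  17.3] loc [-94.4 -83. ] Floc [-1.5 -0.3] 0.6 q [0.12 0.59 0.03 2.22 0.03 0.15 1.43] ty [0.254 0.967 0.001] tz [ 0.168 -0.043 -0.985]
```

Now push finely until the force rises.

step_arm(
  motion=[0.0006, -0.0002, 0, 0, 0, 0, 0.0012, -0.0003, 0, 0, 0, 0, 0.0018, -0.0005, 0, 0, 0, 0, 0.0024, -0.0006, 0, 0, 0, 0, 0.003, -0.0008, 0, 0, 0, 0, 0.0034, -0.0009, 0, 0, 0, 0, 0.0034, -0.0009, 0, 0, 0, 0, 0.0034, -0.0009, 0, 0, 0, 0],
)

```text
clock: 8.92
ee_pos: [480.7, -97.8, 17.4]
eef_rot: [0.087, 0.128, 0.988, -0.011]
force: [-1.5, 1.0, -0.4]
gripper_width: 69.9
grip_force: 0.4
```

```bash
python3 st.py
```

```text
8.92 [480.7 -97.8  17.4] loc [-90.7 -83. ] Floc [-1.7  0.6] -0.4 q [0.12 0.6  0.03 2.22 0.03 0.16 1.43] ty [0.254 0.967 0.001] tz [ 0.169 -0.044 -0.985]
```

step_arm(
  motion=[0.0004, -0.0001, 0, 0, 0, 0, 0.0008, -0.0002, 0, 0, 0, 0, 0.0012, -0.0003, 0, 0, 0, 0, 0.0016, -0.0004, 0, 0, 0, 0, 0.002, -0.0005, 0, 0, 0, 0, 0.002, -0.0005, 0, 0, 0, 0, 0.002, -0.0005, 0, 0, 0, 0, 0.002, -0.0005, 0, 0, 0, 0],
)

```text
clock: 9.58
ee_pos: [482.6, -98.3, 17.4]
eef_rot: [0.087, 0.128, 0.988, -0.011]
force: [-1.1, 0.1, -0.7]
gripper_width: 69.7
grip_force: 0.5
```

step_arm(
  motion=[0.0004, -0.0001, 0, 0, 0, 0, 0.0008, -0.0002, 0, 0, 0, 0, 0.0012, -0.0003, 0, 0, 0, 0, 0.0016, -0.0004, 0, 0, 0, 0, 0.002, -0.0005, 0, 0, 0, 0, 0.002, -0.0005, 0, 0, 0, 0, 0.002, -0.0005, 0, 0, 0, 0, 0.002, -0.0005, 0, 0, 0, 0],
)

```text
clock: 10.25
ee_pos: [484.6, -98.8, 17.4]
eef_rot: [0.087, 0.128, 0.988, -0.011]
force: [-1.0, 0.4, -1.8]
gripper_width: 69.7
grip_force: 0.4
```

```bash
python3 st.py
```

```text
10.25 [484.6 -98.8  17.4] loc [-86.7 -82.9] Floc [-1.1  0.1] -1.8 q [0.13 0.6  0.03 2.2  0.03 0.16 1.43] ty [0.254 0.967 0.001] tz [ 0.169 -0.044 -0.985]
```

step_arm(
  motion=[0.0004, -0.0001, 0, 0, 0, 0, 0.0008, -0.0002, 0, 0, 0, 0, 0.0012, -0.0003, 0, 0, 0, 0, 0.0016, -0.0004, 0, 0, 0, 0, 0.002, -0.0005, 0, 0, 0, 0, 0.002, -0.0005, 0, 0, 0, 0, 0.002, -0.0005, 0, 0, 0, 0, 0.002, -0.0005, 0, 0, 0, 0],
)

```text
clock: 10.92
ee_pos: [486.6, -99.3, 17.3]
eef_rot: [0.087, 0.128, 0.988, -0.011]
force: [-1.1, 0.0, -1.2]
gripper_width: 69.9
grip_force: 0.4
```

```bash
python3 st.py;  python3 - <<'E'
from station import viewer
import cv2,pickle
c=viewer.read_camera('scene'); pickle.dump(c,open('s3.pkl','wb'))
a=cv2.resize(c['image'][170:255,140:270,::-1],None,fx=6,fy=6,interpolation=cv2.INTER_CUBIC)
cv2.imwrite('pics/s3.png',cv2.convertScaleAbs(a,alpha=1.2))
E
```

```text
10.92 [486.6 -99.3  17.3] loc [-84.6 -82.9] Floc [-1.1 -0.3] -1.2 q [0.13 0.6  0.03 2.2  0.03 0.17 1.44] ty [0.254 0.967 0.001] tz [ 0.169 -0.044 -0.985]
```

View pics/s3.png

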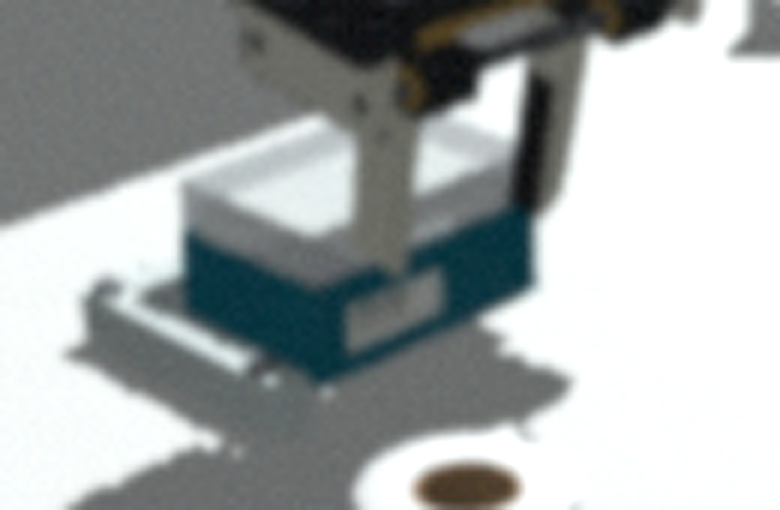

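```bash
python3 - <<'E'
from loc import *; import pickle
c=pickle.load(open('s3.pkl','rb'))
P=np.array([486.6,-99.3,17.3]);ty=np.array([.254,.967,0]);tz=np.array([.169,-.044,-.985])
k=lambda X:((proj(c,X)-[140,170]+.5)*6-.5).round(0)
print('fingers (+y in,out; -y in,out)',k([P+ty*35,P+ty*52,P-ty*35,P-ty*52, P+ty*43-tz*40]))
b=crop([(318,382),(530,290),(190,305),(318,292),(190,235),(530,212)],(140,170),6)
p,e=fit(c,b,[(-40,59,0),(-40,-59,0),(40,59,0),(-40,59,40),(40,59,40),(-40,-59,40)],[530,-100,-.256]); print(p,e,toloc(p),p[2]-LOC[2])
for nm,pp in(('loc',LOC),):print(k(place(pp,[(0,0,22),(0,0,0),(-105,0,22),(0,-170,22)])))
print('home',k(place([*place(LOC,[(-40,-59,0)])[0][:2],LOC[2]],[(-40,59,0),(-40,-59,0),(40,59,0),(-40,59,66),(40,59,66),(-40,-59,66)])))
E
```

```text
fingers (+y in,out; -y in,out) [[385. 330.]
 [352. 345.]
 [514. 272.]
 [543. 258.]
 [378. 249.]]
[ 5.33840862e+02 -1.10091460e+02 -2.71003996e-01] [0.2 0.6 1.4 0.5 0.4 2.7 0.6 0.1 1.4 0.8 1.2 2.2] [-36.2 -81.4] -0.015003995792110036
[[145. 294.]
 [149. 344.]
 [325. 379.]
 [459. 167.]]
home [[283. 410.]
 [506. 307.]
 [149. 344.]
 [275. 251.]
 [137. 190.]
 [504. 158.]]
```

```bash
python3 - <<'E'
import pickle
c=pickle.load(open('s3.pkl','rb'));im=c['image']
for v in range(206,236):
    print(v,' '.join('%3d,%3d,%3d'%tuple(im[v,u]) for u in range(195,216,2)))
E
```

```text
206 181,189,189 162,169,168 105,107,104  90, 90, 84  89, 90, 84  85, 86, 80  87, 91, 83  94, 98, 97 101,105,105 107,112,113 102,106,108
207 157,163,164 135,140,140  98, 99, 94  88, 89, 82  92, 94, 86  88, 89, 82  85, 88, 83 100,104,104 110,114,114 115,121,122  94,100,102
208 124,127,128 107,111,110  93, 95, 89  91, 91, 85  91, 93, 85  87, 89, 81  87, 89, 84 108,112,113 110,115,116  96,104,107  68, 79, 84
209 103,106,106  97, 99, 97  93, 92, 87  89, 89, 84  89, 90, 84  88, 90, 83  90, 93, 87 105,108,111  92,102,104  66, 80, 85  38, 61, 67
210  96, 99,100  95, 98, 98  91, 92, 89  90, 91, 84  89, 90, 83  86, 85, 80  84, 88, 83  82, 89, 93  60, 75, 80  35, 58, 65  13, 45, 54
211  88, 91, 93  95, 97, 97  92, 93, 91  90, 91, 86  89, 90, 82  87, 86, 80  79, 82, 80  52, 68, 72  27, 53, 61  15, 47, 56   7, 45, 53
212  88, 89, 91  89, 92, 92  92, 93, 93  87, 88, 85  88, 91, 85  85, 87, 80  66, 73, 71  25, 51, 57  13, 47, 54   5, 42, 49   9, 46, 52
213  83, 85, 87  83, 87, 86  86, 91, 90  79, 84, 83  78, 81, 78  85, 86, 79  63, 73, 70  16, 47, 54  15, 46, 53  12, 44, 50   9, 43, 52
214  85, 87,
[... 2279 characters left out ...]
, 87, 88  89, 91, 90
231   5, 42, 50  19, 46, 54  38, 59, 65  62, 74, 77  80, 86, 86  87, 89, 89  89, 90, 89  89, 91, 89  91, 93, 92  89, 91, 90  90, 92, 91
232  26, 52, 61  47, 64, 67  62, 76, 77  81, 88, 86  88, 91, 91  90, 92, 92  88, 92, 90  86, 89, 89  90, 93, 91  89, 92, 93  90, 91, 91
233  52, 68, 71  71, 79, 81  81, 87, 87  87, 90, 91  88, 91, 91  88, 89, 90  89, 92, 90  92, 94, 92  89, 91, 91  87, 89, 89  90, 92, 92
234  88, 94, 97  86, 89, 88  88, 91, 90  89, 91, 92  87, 90, 91  90, 91, 93  89, 92, 92  88, 90, 90  86, 88, 89  90, 92, 92  91, 92, 92
235 106,111,110  88, 90, 88  89, 92, 91  91, 93, 92  88, 89, 89  90, 94, 92  89, 91, 90  90, 92, 91  90, 93, 92  89, 92, 89  90, 91, 90
```

Both visible fingertips end about 20 mm higher up the box side than the TCP reading implies, so they bear near the lip. The box is near the long rail and about 22 mm short of the short rail. I'll back off, lower the fingers and push again lower down.

step_arm(
  motion=[-0.0039, 0.001, 0, 0, 0, 0, -0.0077, 0.002, 0, 0, 0, 0, -0.0077, 0.002, -0.006, 0, 0, 0, -0.0077, 0.002, -0.012, 0, 0, 0, -0.0077, 0.002, -0.012, 0, 0, 0, -0.0048, 0.0013, -0.012, 0, 0, 0, -0.0019, 0.0005, -0.012, 0, 0, 0, 0, 0, -0.012, 0, 0, 0],
)

```text
clock: 11.63
ee_pos: [487.0, -99.4, 5.3]
eef_rot: [0.087, 0.128, 0.988, -0.011]
force: [-2.1, 0.7, 1.2]
gripper_width: 69.6
grip_force: 1.3
```

```bash
python3 st.py
```

```text
11.63 [487.  -99.4   5.3] loc [-84.2 -82.9] Floc [-2.2  0.2] 1.2 q [0.13 0.63 0.03 2.21 0.03 0.14 1.43] ty [0.254 0.967 0.001] tz [ 0.169 -0.044 -0.985]
```

step_arm(
  motion=[0.0004, -0.0001, 0, 0, 0, 0, 0.0008, -0.0002, 0, 0, 0, 0, 0.0012, -0.0003, 0, 0, 0, 0, 0.0016, -0.0004, 0, 0, 0, 0, 0.002, -0.0005, 0, 0, 0, 0, 0.002, -0.0005, 0, 0, 0, 0, 0.002, -0.0005, 0, 0, 0, 0, 0.002, -0.0005, 0, 0, 0, 0],
)

```text
clock: 12.3
ee_pos: [487.1, -99.4, 5.1]
eef_rot: [0.085, 0.128, 0.988, -0.011]
force: [-4.7, 1.4, 3.0]
gripper_width: 69.7
grip_force: 2.6
```

```bash
python3 st.py
```

```text
12.3 [487.1 -99.4   5.1] loc [-84.2 -83. ] Floc [-4.8  0.2] 3.0 q [0.13 0.63 0.03 2.2  0.03 0.14 1.43] ty [0.254 0.967 0.001] tz [ 0.166 -0.043 -0.985]
```

step_arm(
  motion=[-0.01, 0.0026, 0, 0, 0, 0, -0.02, 0.0052, 0, 0, 0, 0, -0.02, 0.0052, 0.03, 0.8, 3, 0, -0.02, 0.0052, 0.065, 1.6, 6, 0, -0.02, 0.0052, 0.1, 2.5, 9.7, 0, -0.012, -0.015, 0.1, 2.5, 9.7, 0, -0.004, -0.045, 0.1, 2.5, 9.7, 0, 0.005, -0.075, 0.1, 2.5, 9.7, 0],
)

```text
clock: 12.97
ee_pos: [497.1, -176.2, 107.1]
eef_rot: [0.004, 0.127, 0.992, -0.001]
force: [-0.0, 0.4, 1.0]
gripper_width: 69.5
grip_force: 0.0
```

step_arm(
  motion=[0.003, -0.005, 0, 0, 0, -7, 0.006, -0.01, 0, 0, 0, -14, 0.009, -0.021, 0, 0, 0, -21, 0.009, -0.021, 0, 0, 0, -28, 0.009, -0.021, 0, 0, 0, -35, 0.009, -0.021, 0, 0, 0, -42, 0.009, -0.021, 0, 0, 0, -49, 0.009, -0.021, 0, 0, 0, -56],
  jaw=0.32,
)

```text
clock: 13.63
ee_pos: [504.7, -197.0, 105.8]
eef_rot: [0.003, 0.581, 0.814, 0.0]
force: [0.1, 0.0, -0.6]
gripper_width: 29.6
grip_force: 0.0
```

step_arm(
  motion=[0, 0, 0, 0, 0, -7, 0, 0, 0, 0, 0, -14, 0, 0, 0, 0, 0, -21, 0, 0, 0, 0, 0, -28, 0, 0, 0, 0, 0, -34, 0, 0, 0, 0, 0, -34, 0, 0, 0, 0, 0, -34, 0, 0, 0, 0, 0, -34],
)

```text
clock: 14.3
ee_pos: [503.3, -196.2, 105.5]
eef_rot: [0.001, 0.791, 0.612, 0.0]
force: [0.2, -0.8, -0.4]
gripper_width: 29.6
grip_force: 0.0
```

```bash
python3 st.py;  python3 - <<'E'
from station import viewer
import cv2,pickle
c=viewer.read_camera('scene'); pickle.dump(c,open('s4.pkl','wb'))
a=cv2.resize(c['image'][140:255,140:270,::-1],None,fx=5,fy=5,interpolation=cv2.INTER_CUBIC)
cv2.imwrite('pics/s4.png',a)
E
```

```text
14.3 [ 503.3 -196.2  105.5] loc [ -43.9 -172.5] Floc [ 0.4 -0.8] -0.4 q [ 0.04  0.58  0.44  1.86 -0.34  0.78  0.41] ty [ 0.968 -0.251  0.002] tz [ 0.002 -0.001 -1.   ]
```

View pics/s4.png

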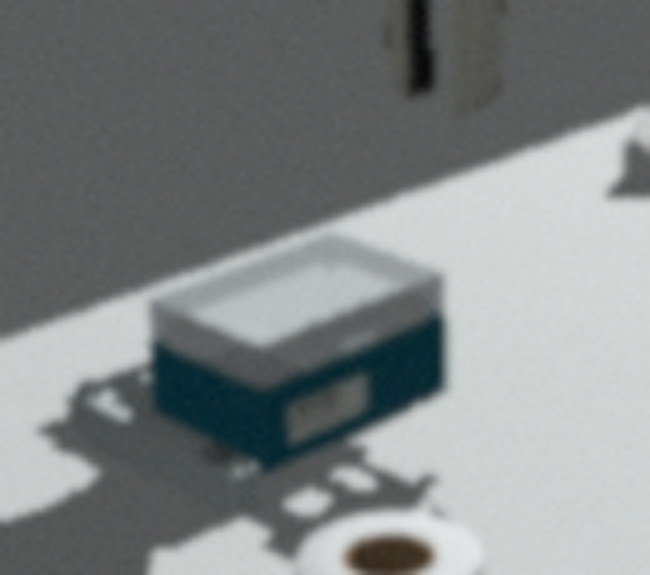

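The crop shows the box level, close to both rails. Its near bottom corner is at crop (265,468), and the fingers hang clear behind it at (420,93) and (480,108).

```bash
python3 - <<'E'
from loc import *; import pickle
c=pickle.load(open('s4.pkl','rb'))
b=crop([(266,468),(443,390),(155,408),(265,392),(155,345),(443,318)],(140,140),5)
p,e=fit(c,b,[(-40,59,0),(-40,-59,0),(40,59,0),(-40,59,40),(40,59,40),(-40,-59,40)],[530,-100,-.256]); print(p,e,toloc(p),p[2]-LOC[2])
P=np.array([503.3,-196.2,105.5]);ty=np.array([.968,-.251,0])
for h in(0,20):print(h,((proj(c,[P+ty*s+[0,0,h] for s in(-32,-15,15,32)])-140+.5)*5-.5).round(0))
E
```

```text
[ 5.35100977e+02 -1.10740139e+02 -2.56836776e-01] [0.1 0.4 0.7 0.5 0.  1.8 0.5 0.  1.  0.7 0.6 0.8] [-34.8 -81.7] -0.0008367755107708263
0 [[492. 172.]
 [466. 164.]
 [423. 150.]
 [399. 142.]]
20 [[492. 134.]
 [466. 126.]
 [422. 112.]
 [398. 105.]]
```

step_arm(
  motion=[0, 0, -0.03, 0, 0, 0, 0, 0, -0.06, 0, 0, 0, 0, 0, -0.085, 0, 0, 0, 0, 0, -0.099, 0, 0, 0, 0, 0, -0.099, 0, 0, 0, 0.0015, 0.0058, -0.099, 0, 0, 0, 0.003, 0.0116, -0.099, 0, 0, 0, 0.0046, 0.0174, -0.099, 0, 0, 0],
)

```text
clock: 15.02
ee_pos: [508.5, -178.0, 7.7]
eef_rot: [0.001, 0.792, 0.611, 0.001]
force: [0.7, 1.0, 0.3]
gripper_width: 30.0
grip_force: 0.0
```

```bash
python3 st.py
```

```text
15.02 [ 508.5 -178.     7.7] loc [ -43.6 -153.5] Floc [0.5 1.1] 0.3 q [ 0.07  0.72  0.35  1.93 -0.44  0.56  0.47] ty [ 0.967 -0.253  0.003] tz [ 0.003 -0.    -1.   ]
```

step_arm(
  motion=[0.0008, 0.0029, 0, 0, 0, 0, 0.0015, 0.0058, 0, 0, 0, 0, 0.0023, 0.0087, 0, 0, 0, 0, 0.003, 0.0116, 0, 0, 0, 0, 0.0038, 0.0145, 0, 0, 0, 0, 0.0046, 0.0174, 0, 0, 0, 0, 0.0051, 0.0193, 0, 0, 0, 0, 0.0051, 0.0193, 0, 0, 0, 0],
)

```text
clock: 15.68
ee_pos: [512.5, -158.7, 6.4]
eef_rot: [0.0, 0.792, 0.611, 0.0]
force: [1.1, -1.9, -0.2]
gripper_width: 29.7
grip_force: 0.6
```

```bash
python3 st.py
```

```text
15.68 [ 512.5 -158.7    6.4] loc [ -44.5 -133.9] Floc [ 1.5 -1.6] -0.2 q [ 0.03  0.72  0.35  1.94 -0.45  0.55  0.43] ty [ 0.967 -0.254  0.   ] tz [ 0.  0. -1.]
```

Contact; push on finely.

step_arm(
  motion=[0.0002, 0.001, 0, 0, 0, 0, 0.0005, 0.002, 0, 0, 0, 0, 0.0008, 0.003, 0, 0, 0, 0, 0.001, 0.004, 0, 0, 0, 0, 0.0012, 0.0048, 0, 0, 0, 0, 0.0013, 0.0053, 0, 0, 0, 0, 0.0015, 0.0058, 0, 0, 0, 0, 0.0015, 0.0058, 0, 0, 0, 0],
)

```text
clock: 16.35
ee_pos: [513.6, -153.1, 6.3]
eef_rot: [-0.0, 0.792, 0.611, 0.0]
force: [-1.2, -1.9, 1.6]
gripper_width: 29.9
grip_force: 1.0
```

```bash
python3 st.py
```

```text
16.35 [ 513.6 -153.1    6.3] loc [ -44.9 -128.1] Floc [-0.6 -2.1] 1.6 q [ 0.02  0.72  0.35  1.94 -0.45  0.55  0.43] ty [ 0.967 -0.254 -0.   ] tz [-0.  0. -1.]
```

step_arm(
  motion=[0.0001, 0.0004, 0, 0, 0, 0, 0.0002, 0.0008, 0, 0, 0, 0, 0.0003, 0.0012, 0, 0, 0, 0, 0.0004, 0.0016, 0, 0, 0, 0, 0.0005, 0.002, 0, 0, 0, 0, 0.0006, 0.0025, 0, 0, 0, 0, 0.0007, 0.0029, 0, 0, 0, 0, 0.0007, 0.0029, 0, 0, 0, 0],
)

```text
clock: 17.02
ee_pos: [514.2, -150.7, 6.3]
eef_rot: [0.0, 0.792, 0.611, -0.0]
force: [-0.8, -2.7, 1.4]
gripper_width: 29.8
grip_force: 1.5
```

```bash
python3 st.py
```

```text
17.02 [ 514.2 -150.7    6.3] loc [ -44.9 -125.7] Floc [-0.  -2.8] 1.4 q [ 0.02  0.72  0.35  1.94 -0.45  0.55  0.42] ty [ 0.967 -0.254 -0.   ] tz [-0. -0. -1.]
```

step_arm(
  motion=[0.0001, 0.0004, 0, 0, 0, 0, 0.0002, 0.0008, 0, 0, 0, 0, 0.0003, 0.0012, 0, 0, 0, 0, 0.0004, 0.0015, 0, 0, 0, 0, 0.0005, 0.0019, 0, 0, 0, 0, 0.0005, 0.0019, 0, 0, 0, 0, 0.0005, 0.0019, 0, 0, 0, 0, 0.0005, 0.0019, 0, 0, 0, 0],
)

```text
clock: 17.68
ee_pos: [513.9, -150.5, 6.4]
eef_rot: [0.001, 0.792, 0.61, -0.001]
force: [-3.4, -5.7, 1.7]
gripper_width: 30.0
grip_force: 3.1
```

```bash
python3 st.py
```

```text
17.68 [ 513.9 -150.5    6.4] loc [ -45.3 -125.6] Floc [-1.9 -6.4] 1.7 q [ 0.01  0.72  0.36  1.94 -0.45  0.55  0.42] ty [ 0.967 -0.256 -0.   ] tz [-0.001 -0.002 -1.   ]
```

step_arm(
  motion=[-0.0026, -0.01, 0, 0, 0, 0, -0.0051, -0.0193, 0, 0, 0, 0, -0.0051, -0.0193, 0.04, 0, 0, 0, -0.0051, -0.0193, 0.08, 0, 0, 0, -0.0051, -0.0193, 0.1, 0, 0, 7, -0.012, -0.005, 0.1, 0, 0, 14, -0.018, 0.01, 0.1, 0, 0, 21, -0.024, 0.025, 0.1, 0, 0, 28],
  jaw=0.75,
)

```text
clock: 18.35
ee_pos: [490.8, -122.3, 106.9]
eef_rot: [-0.0, 0.618, 0.786, 0.001]
force: [0.0, 0.6, -0.9]
gripper_width: 69.6
grip_force: 0.0
```

step_arm(
  motion=[-0.006, 0.012, 0, 0, 0, 7, -0.012, 0.024, 0, 0, 0, 14, -0.018, 0.036, 0, 0, 0, 21, -0.025, 0.048, 0, 0, 0, 28, -0.025, 0.054, 0, 0, 0, 35, -0.025, 0.054, 0, 0, 0, 42, -0.025, 0.054, 0, 0, 0, 49, -0.025, 0.054, 0, 0, 0, 56],
)

```text
clock: 19.02
ee_pos: [465.7, -68.5, 106.4]
eef_rot: [-0.0, 0.176, 0.984, 0.001]
force: [-0.4, -0.1, -0.2]
gripper_width: 69.8
grip_force: 0.0
```

```bash
python3 st.py
```

```text
19.02 [465.7 -68.5 106.4] loc [-112.7  -58.5] Floc [-0.4 -0.2] -0.2 q [ 0.08  0.46  0.03  2.03 -0.03  0.65  1.34] ty [0.347 0.938 0.001] tz [-0.001  0.001 -1.   ]
```

step_arm(
  motion=[0, 0, 0, 0, 0, 5.7, 0, 0, -0.03, 0, 0, 5.7, 0, 0, -0.06, 0, 0, 5.7, 0, 0, -0.085, 0, 0, 5.7, 0, 0, -0.1, 0, 0, 5.7, 0, 0, -0.1, 0, 0, 5.7, 0, 0, -0.1, 0, 0, 5.7, 0, 0, -0.1, 0, 0, 5.7],
  jaw=0.6,
)

```text
clock: 19.68
ee_pos: [466.6, -69.3, 7.1]
eef_rot: [0.001, 0.131, 0.991, 0.0]
force: [-0.2, -0.1, 0.3]
gripper_width: 56.0
grip_force: 0.0
```

step_arm(
  motion=[0, 0, 0, -1.25, -4.8, 0, 0, 0, 0, -2.5, -9.7, 0, 0.004, -0.001, 0, -2.5, -9.7, 0, 0.008, -0.002, 0, -2.5, -9.7, 0, 0.012, -0.003, 0, -2.5, -9.7, 0, 0.016, -0.004, 0, -2.5, -9.7, 0, 0.019, -0.005, 0, -2.5, -9.7, 0, 0.019, -0.005, 0, -2.5, -9.7, 0],
)

```text
clock: 20.35
ee_pos: [487.1, -75.1, 6.7]
eef_rot: [0.088, 0.13, 0.987, -0.011]
force: [0.0, -0.0, -0.0]
gripper_width: 55.8
grip_force: 0.0
```

```bash
python3 st.py
```

```text
20.35 [487.1 -75.1   6.7] loc [-90.3 -59.3] Floc [ 0. -0.] -0.0 q [0.06 0.62 0.05 2.22 0.01 0.13 1.39] ty [0.259 0.966 0.002] tz [ 0.171 -0.044 -0.984]
```

step_arm(
  motion=[0.0015, -0.0004, 0, 0, 0, 0, 0.003, -0.0008, 0, 0, 0, 0, 0.0045, -0.0012, 0, 0, 0, 0, 0.0055, -0.0014, 0, 0, 0, 0, 0.0065, -0.0017, 0, 0, 0, 0, 0.0075, -0.002, 0, 0, 0, 0, 0.008, -0.0021, 0, 0, 0, 0, 0.008, -0.0021, 0, 0, 0, 0],
)

```text
clock: 21.02
ee_pos: [492.3, -76.4, 6.2]
eef_rot: [0.086, 0.13, 0.988, -0.011]
force: [0.1, -0.6, -0.5]
gripper_width: 55.8
grip_force: 0.4
```

```bash
python3 st.py
```

```text
21.02 [492.3 -76.4   6.2] loc [-84.9 -59.4] Floc [ 0.3 -0.5] -0.5 q [0.06 0.63 0.04 2.2  0.01 0.14 1.39] ty [0.259 0.966 0.001] tz [ 0.167 -0.043 -0.985]
```

step_arm(
  motion=[0.0005, -0.0001, 0, 0, 0, 0, 0.001, -0.0003, 0, 0, 0, 0, 0.0015, -0.0004, 0, 0, 0, 0, 0.002, -0.0005, 0, 0, 0, 0, 0.0025, -0.0007, 0, 0, 0, 0, 0.0025, -0.0007, 0, 0, 0, 0, 0.0025, -0.0007, 0, 0, 0, 0, 0.0025, -0.0007, 0, 0, 0, 0],
)

```text
clock: 21.68
ee_pos: [493.8, -76.8, 6.0]
eef_rot: [0.085, 0.13, 0.988, -0.01]
force: [-5.1, 2.2, 3.8]
gripper_width: 55.8
grip_force: 2.6
```

```bash
python3 st.py
```

```text
21.68 [493.8 -76.8   6. ] loc [-83.4 -59.3] Floc [-5.5  0.9] 3.8 q [0.06 0.63 0.04 2.19 0.01 0.15 1.39] ty [0.259 0.966 0.001] tz [ 0.166 -0.043 -0.985]
```

step_arm(
  motion=[-0.01, 0.0026, 0, 0, 0, 0, -0.02, 0.0052, 0, 0, 0, 0, -0.025, 0.0065, 0.03, 0.8, 3, 0, -0.025, 0.0065, 0.065, 1.6, 6, 0, -0.025, 0.0065, 0.1, 2.5, 9.7, 0, -0.025, 0.0065, 0.135, 2.5, 9.7, 0, -0.025, 0.03, 0.165, 2.5, 9.7, 0, -0.02, 0.068, 0.18, 2.5, 9.7, 0],
)

```text
clock: 22.35
ee_pos: [479.7, -14.0, 191.1]
eef_rot: [0.006, 0.136, 0.991, -0.001]
force: [1.5, 0.3, -0.3]
gripper_width: 56.1
grip_force: 0.0
```

step_arm(
  motion=[0, 0.038, 0, 0, 0, 0, 0, 0.076, 0, 0, 0, 0, 0, 0.114, 0, 0, 0, 0, 0, 0.152, 0, 0, 0, 0, 0, 0.19, 0, 0, 0, 0, 0, 0.228, 0, 0, 0, 0, 0, 0.266, 0, 0, 0, 0, 0, 0.3, 0, 0, 0, 0],
)

```text
clock: 23.02
ee_pos: [476.9, 294.3, 187.0]
eef_rot: [0.002, 0.13, 0.991, 0.002]
force: [1.1, 0.5, 0.2]
gripper_width: 55.4
grip_force: 0.0
```

```bash
python3 st.py;  python3 - <<'E'
from station import viewer
import cv2,pickle
c=viewer.read_camera('top'); pickle.dump(c,open('top5.pkl','wb'))
a=cv2.resize(c['image'][105:205,130:260,::-1],None,fx=6,fy=6,interpolation=cv2.INTER_CUBIC)
cv2.imwrite('pics/top5.png',cv2.convertScaleAbs(a,alpha=1.3))
E
```

```text
23.02 [476.9 294.3 187. ] loc [-193.7  295.4] Floc [0.9 0.8] 0.2 q [-0.55  0.48 -0.06  1.7   0.03  0.96  0.69] ty [0.259 0.966 0.004] tz [ 0.004  0.003 -1.   ]
```

View pics/top5.png

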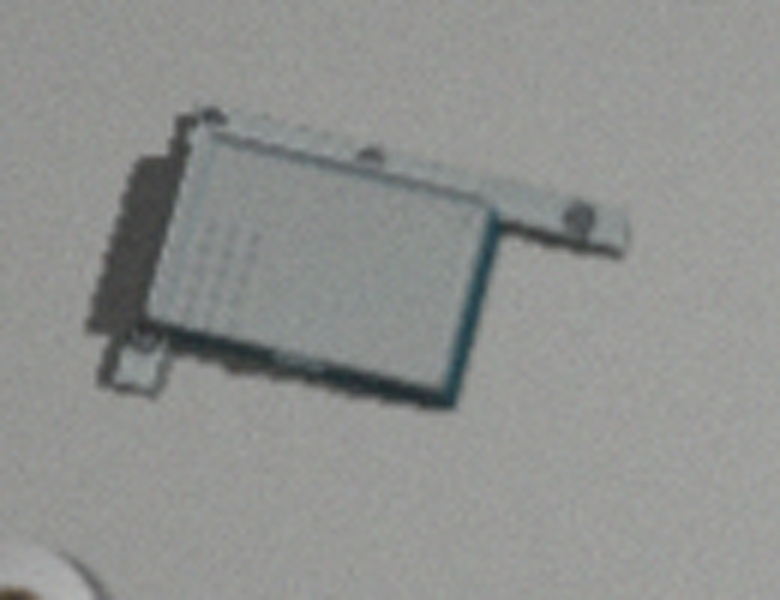

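The crop shows the box seated in the L. The hinge edge (215,135)–(495,210) runs parallel to the long rail, and the left end covers the short rail. I'll do a numeric check plus a before/after check on the bystanders.

```bash
python3 - <<'E'
from loc import *; import pickle
c=pickle.load(open('top5.pkl','rb'));c0=pickle.load(open('top0.pkl','rb'))
k=lambda X:((proj(c,X)-[130,105]+.5)*6-.5).round(0)
H=[*place(LOC,[(-40,-59,0)])[0][:2],LOC[2]]
print('home lid',k(place(H,[(38,57,66),(38,-57,66),(-38,-57,66),(-38,57,66)])).tolist(),'bottom',k(place(H,[(40,-59,0),(-40,-59,0),(-40,59,0)])).tolist())
b=crop([(203,132),(494,208),(448,392),(150,318)],(130,105),6)
p,e=fit(c,b,[(38,57,66),(38,-57,66),(-38,-57,66),(-38,57,66)],H);print(toloc(p),p[2]-LOC[2],e)
d=np.abs(c['image'].astype(int)-c0['image']).mean(2)
for n,(u,v,h) in dict(roll=(131,211,18),bottle=(326,191,14),timer=(346,160,14),green=(247,264,28)).items(): print(n,d[v-h:v+h,u-h:u+h].mean().round(1),d[v-h:v+h,u-h:u+h].max().round(0))
E
```

```text
home lid [[203.0, 127.0], [486.0, 193.0], [438.0, 381.0], [152.0, 313.0]] bottom [[505.0, 230.0], [458.0, 414.0], [183.0, 349.0]]
[-43.1 -61.2] -0.019106878743746003 [1.1 0.3 0.5 0.6 1.5 0.  0.8 0.2]
roll 2.2 8.0
bottle 2.5 11.0
timer 2.3 8.0
green 2.4 10.0
```

```bash
cat > e.py <<'E'
from loc import *; import pickle
from scipy.ndimage import map_coordinates,gaussian_filter
def edge(c,a,b,z,mode,w=4):
    g=gaussian_filter(c['image'].mean(2),.7); a,b=np.array(a),np.array(b); t=(b-a)/np.linalg.norm(b-a); n=np.array([-t[1],t[0]])
    s=np.arange(-w,w+.01,.1); P=[]
    for f in np.linspace(.05,.95,40):
        q=a+f*(b-a)+s[:,None]*n; v=map_coordinates(g,[q[:,1],q[:,0]],order=3)
        h=v if mode=='dark' else np.gradient(v)
        P.append(q[np.argmin(h)])
    W=unproj(c,P,z)[:,:2]; 
    vx,vy,x0,y0=cv2.fitLine(W.astype(np.float32),cv2.DIST_HUBER,0,.01,.01).ravel()
    r=(W-[x0,y0])@[-vy,vx]
    return round(float(np.degrees(np.arctan2(-vx*np.sign(vy),abs(vy)))*np.pi/180),4),toloc([x0,y0]),r.std().round(2)
c0=pickle.load(open('top0.pkl','rb'));c=pickle.load(open('top5.pkl','rb'))
A=lambda *q:crop(q,(130,110),5); B=lambda *q:crop(q,(130,105),6)
print('rail0 inner',edge(c0,*A((200,103),(510,180)),22,'fall',2.5))
print('rail5 inner',edge(c,*B((510,222),(618,248)),22,'fall',2.5))
print('hinge dark',edge(c,*B((225,138),(488,205)),66,'dark',2))
print('near lid',edge(c,*B((160,323),(440,392)),66,'fall',2.5))
E
python3 e.py
```

```text
rail0 inner (-0.2823, array([  0.4, -90. ]), np.float64(0.32))
rail5 inner (-0.2768, array([  -1. , -144.9]), np.float64(0.34))
hinge dark (-0.267, array([ -5.2, -73.2]), np.float64(0.74))
near lid (-0.2643, array([-80.7, -62.1]), np.float64(0.23))
```

```bash
cat >> e.py <<'E'
E
python3 - <<'E'
from station import viewer; import pickle
pickle.dump(viewer.read_camera('scene'),open('s5.pkl','wb'))
E
python3 - <<'E'
exec(open('e.py').read().split('c0=')[0])
c0=pickle.load(open('scene0.pkl','rb'));c=pickle.load(open('s5.pkl','rb'))
Y=LOC.copy()
def L(p,z,a,b): return proj(c,place(p,[(*a,z),(*b,z)]))
H=[*place(LOC,[(-40,-59,0)])[0][:2],LOC[2]]
print('rail0 long',edge(c0,*L(LOC,22,(0,-10),(0,-135)),22,'fall',2.5))
print('rail5 long beyond box',edge(c,*L(LOC,22,(0,-128),(0,-165)),22,'fall',2.5))
for z,dx in((0,0),(66,-2)):
  q=L(H,z,(-40+dx,55),(-40+dx,-55)); 
  print('box -x z',z,q.round(0).tolist(),'fall',edge(c,q[0],q[1],z,'fall',4),'rise',edge(c,q[1],q[0],z,'fall',4))
# ends: perpendicular lines (report angle + pi/2)
for nm,cc,p,z,a,b in(('short rail0',c0,LOC,22,(-95,0),(-10,0)),('short rail0 outer',c0,LOC,22,(-95,16),(-10,16)),('box +y bottom of lid z40',c,H,40,(-38,59),(38,59))):
  q=L(p,z,a,b); print(nm,q.round(0).tolist(),edge(cc,q[0],q[1],z,'fall',3),edge(cc,q[1],q[0],z,'fall',3))
E
```

```text
rail0 long (-0.2738, array([  1.8, -73.4]), np.float64(0.9))
rail5 long beyond box (-0.2432, array([  -6.2, -145. ]), np.float64(0.48))
box -x z 0 [[188.0, 237.0], [223.0, 221.0]] fall (-0.7837, array([-77.1, -60.9]), np.float64(11.47)) rise (-0.2234, array([-77.9, -70.2]), np.float64(2.51))
box -x z 66 [[187.0, 211.0], [223.0, 197.0]] fall (-0.2545, array([-79.4, -56.4]), np.float64(1.1)) rise (-0.2508, array([-97.6, -45.8]), np.float64(12.17))
short rail0 [[191.0, 231.0], [166.0, 220.0]] (1.3375, array([-50.5,  -7.1]), np.float64(6.92)) (1.4821, array([-57.4,   7.3]), np.float64(3.2))
short rail0 outer [[185.0, 234.0], [161.0, 222.0]] (1.0143, array([-45.,  13.]), np.float64(6.21)) (1.2899, array([-50.7,  17.2]), np.float64(4.07))
box +y bottom of lid z40 [[185.0, 222.0], [164.0, 212.0]] (1.3103, array([-47.4,  10.4]), np.float64(1.0)) (1.286, array([-38.1,  -3.7]), np.float64(0.42))
```

Both cameras put the rail near −0.277 rad and the box near −0.262, so a gap of about 2 mm probably remains at the corner end. I'll press again with closed fingers as a single contact, nearer the corner, so the rail squares the box.

step_arm(
  motion=[0, -0.041, 0, 0, 0, 0, 0, -0.082, 0, 0, 0, 0, 0, -0.123, 0, 0, 0, 0, 0, -0.164, 0, 0, 0, 0, 0, -0.205, 0, 0, 0, 0, 0, -0.246, 0, 0, 0, 0, 0, -0.287, 0, 0, 0, 0, 0, -0.328, 0, 0, 0, 0],
  jaw=0,
)

```text
clock: 23.78
ee_pos: [476.6, -40.4, 187.1]
eef_rot: [0.002, 0.131, 0.991, -0.0]
force: [1.7, 0.2, -0.5]
gripper_width: 7.3
grip_force: 0.0
```

step_arm(
  motion=[-0.003, -0.021, 0, 0, 0, -0.9, -0.003, -0.021, -0.04, 0, 0, -0.9, -0.003, -0.021, -0.08, 0, 0, -0.9, -0.003, -0.021, -0.12, 0, 0, -0.9, -0.003, -0.021, -0.155, 0, 0, -0.9, -0.003, -0.021, -0.18, 0, 0, -0.9, -0.003, -0.021, -0.18, 0, 0, -0.9, -0.003, -0.021, -0.18, 0, 0, -0.9],
)

```text
clock: 24.45
ee_pos: [472.8, -59.2, 5.9]
eef_rot: [-0.0, 0.139, 0.99, -0.0]
force: [0.4, -0.2, 1.2]
gripper_width: 0.3
grip_force: 0.0
```

```bash
sed -i 's/^LOC=.*/LOC=np.array([591.6,-41,-.277])/' loc.py; python3 st.py
```

```text
24.45 [472.8 -59.2   5.9] loc [-109.3  -50. ] Floc [ 0.4 -0.1] 1.2 q [ 0.07  0.64  0.    2.1  -0.01  0.4   1.38] ty [ 0.275  0.961 -0.001] tz [-0.    -0.001 -1.   ]
```

step_arm(
  motion=[0.0007, 0.0024, 0, -1.35, -4.8, 0, 0.0014, 0.0048, 0, -2.7, -9.6, 0, 0.0062, 0.0034, 0, -2.7, -9.6, 0, 0.011, 0.0021, 0, -2.7, -9.6, 0, 0.0158, 0.0007, 0, -2.7, -9.6, 0, 0.0197, -0.0004, 0, -2.7, -9.6, 0, 0.0216, -0.0009, 0, -2.7, -9.6, 0, 0.0216, -0.0009, 0, -2.7, -9.6, 0],
)

```text
clock: 25.12
ee_pos: [496.0, -59.8, 6.9]
eef_rot: [0.087, 0.138, 0.986, -0.012]
force: [-0.1, 0.3, -1.2]
gripper_width: 0.4
grip_force: 0.0
```

step_arm(
  motion=[0.001, -0.0003, 0, 0, 0, 0, 0.0019, -0.0005, 0, 0, 0, 0, 0.0029, -0.0008, 0, 0, 0, 0, 0.0034, -0.001, 0, 0, 0, 0, 0.0038, -0.0011, 0, 0, 0, 0, 0.0043, -0.0012, 0, 0, 0, 0, 0.0048, -0.0014, 0, 0, 0, 0, 0.0048, -0.0014, 0, 0, 0, 0],
)

```text
clock: 25.78
ee_pos: [498.1, -60.4, 6.2]
eef_rot: [0.085, 0.138, 0.987, -0.012]
force: [-0.5, 0.8, 0.3]
gripper_width: -0.1
grip_force: 0.6
```

```bash
python3 st.py
```

```text
25.78 [498.1 -60.4   6.2] loc [-84.7 -44.2] Floc [-0.7  0.7] 0.3 q [0.01 0.63 0.06 2.19 0.01 0.16 1.33] ty [0.274 0.962 0.   ] tz [ 0.165 -0.047 -0.985]
```

step_arm(
  motion=[0.0005, -0.0001, 0, 0, 0, 0, 0.001, -0.0003, 0, 0, 0, 0, 0.0014, -0.0004, 0, 0, 0, 0, 0.0019, -0.0005, 0, 0, 0, 0, 0.0024, -0.0007, 0, 0, 0, 0, 0.0029, -0.0008, 0, 0, 0, 0, 0.0034, -0.001, 0, 0, 0, 0, 0.0034, -0.001, 0, 0, 0, 0],
)

```text
clock: 26.45
ee_pos: [499.4, -60.4, 5.8]
eef_rot: [0.083, 0.137, 0.987, -0.011]
force: [-6.6, 3.3, 5.3]
gripper_width: 0.6
grip_force: 3.3
```

```bash
python3 st.py
```

```text
26.45 [499.4 -60.4   5.8] loc [-83.4 -43.9] Floc [-7.2  1.3] 5.3 q [0.01 0.63 0.06 2.18 0.01 0.16 1.34] ty [0.273 0.962 0.   ] tz [ 0.161 -0.046 -0.986]
```

step_arm(
  motion=[-0.01, 0.0027, 0, 0, 0, 0, -0.02, 0.0055, 0, 0, 0, 0, -0.02, 0.0055, 0.03, 1.35, 4.8, 0, -0.02, 0.0055, 0.065, 2.7, 9.6, 0, -0.02, 0.0055, 0.1, 2.7, 9.6, 0, -0.014, -0.025, 0.1, 2.7, 9.6, 0, -0.008, -0.06, 0.1, 2.7, 9.6, 0, -0.002, -0.095, 0.1, 2.7, 9.6, 0],
)

```text
clock: 27.12
ee_pos: [503.5, -158.6, 108.4]
eef_rot: [0.004, 0.138, 0.99, -0.001]
force: [0.4, -0.0, -0.3]
gripper_width: 0.3
grip_force: 0.0
```

step_arm(
  motion=[0.003, -0.017, 0, 0, 0, -7, 0.003, -0.017, 0, 0, 0, -14, 0.003, -0.017, 0, 0, 0, -21, 0.003, -0.017, 0, 0, 0, -28, 0.003, -0.017, -0.01, 0, 0, -35, 0.003, -0.017, -0.02, 0, 0, -42, 0.003, -0.017, -0.03, 0, 0, -49, 0.003, -0.017, -0.04, 0, 0, -56],
)

```text
clock: 27.78
ee_pos: [504.9, -175.0, 66.3]
eef_rot: [0.002, 0.59, 0.808, 0.0]
force: [-0.7, -0.2, 0.1]
gripper_width: 0.8
grip_force: 0.0
```

step_arm(
  motion=[0, 0, -0.01, 0, 0, -7, 0, 0, -0.02, 0, 0, -14, 0, 0, -0.03, 0, 0, -21, 0, 0, -0.04, 0, 0, -28, 0, 0, -0.05, 0, 0, -34, 0, 0, -0.059, 0, 0, -34, 0, 0, -0.059, 0, 0, -34, 0, 0, -0.059, 0, 0, -34],
)

```text
clock: 28.45
ee_pos: [503.6, -174.1, 7.1]
eef_rot: [0.0, 0.797, 0.603, -0.0]
force: [-0.2, -0.9, 0.2]
gripper_width: 0.8
grip_force: 0.0
```

```bash
python3 st.py
```

```text
28.45 [ 503.6 -174.1    7.1] loc [ -48.3 -152.1] Floc [ 0.1 -0.9] 0.2 q [ 0.05  0.72  0.37  1.95 -0.47  0.55  0.47] ty [ 0.962 -0.272  0.   ] tz [ 0.    -0.001 -1.   ]
```

step_arm(
  motion=[0.0014, 0.0048, 0, 0, 0, 0, 0.0027, 0.0096, 0, 0, 0, 0, 0.0041, 0.0144, 0, 0, 0, 0, 0.0052, 0.0183, 0, 0, 0, 0, 0.006, 0.0212, 0, 0, 0, 0, 0.0066, 0.0231, 0, 0, 0, 0, 0.0066, 0.0231, 0, 0, 0, 0, 0.0066, 0.0231, 0, 0, 0, 0],
)

```text
clock: 29.12
ee_pos: [509.8, -150.4, 7.4]
eef_rot: [0.0, 0.798, 0.603, -0.0]
force: [-0.1, 1.0, -0.7]
gripper_width: 0.2
grip_force: 0.0
```

step_arm(
  motion=[0.0001, 0.0005, 0, 0, 0, 0, 0.0003, 0.001, 0, 0, 0, 0, 0.0004, 0.0014, 0, 0, 0, 0, 0.0006, 0.0019, 0, 0, 0, 0, 0.0007, 0.0024, 0, 0, 0, 0, 0.0008, 0.0029, 0, 0, 0, 0, 0.001, 0.0034, 0, 0, 0, 0, 0.001, 0.0034, 0, 0, 0, 0],
)

```text
clock: 29.78
ee_pos: [510.3, -148.7, 7.4]
eef_rot: [0.001, 0.799, 0.602, -0.001]
force: [-1.1, -3.7, -0.1]
gripper_width: 0.5
grip_force: 2.2
```

```bash
python3 st.py
```

```text
29.78 [ 510.3 -148.7    7.4] loc [ -48.8 -125.8] Floc [-0.  -3.8] -0.1 q [-0.    0.72  0.38  1.95 -0.48  0.55  0.42] ty [ 0.961 -0.275  0.   ] tz [-0.    -0.002 -1.   ]
```

Pressed and stopped at −125.8. A bit more force, then back off and check.

step_arm(
  motion=[0.0003, 0.001, 0, 0, 0, 0, 0.0006, 0.002, 0, 0, 0, 0, 0.0006, 0.002, 0, 0, 0, 0, 0.0006, 0.002, 0, 0, 0, 0, -0.0014, -0.005, 0, 0, 0, 0, -0.004, -0.014, 0, 0, 0, 0, -0.009, -0.033, 0, 0, 0, 0, -0.009, -0.033, 0.035, 0, 0, 0],
)

```text
clock: 30.45
ee_pos: [496.8, -181.8, 38.1]
eef_rot: [-0.004, 0.799, 0.601, -0.004]
force: [-0.1, -0.5, 0.3]
gripper_width: 0.5
grip_force: 0.0
```

step_arm(
  motion=[0, 0, 0.038, 0, 0, 0, 0, 0, 0.076, 0, 0, 0, 0, 0, 0.114, 0, 0, 0, 0, -0.03, 0.14, 0, 0, 0, 0, -0.07, 0.14, 0, 0, 0, 0, -0.11, 0.14, 0, 0, 0, 0, -0.15, 0.14, 0, 0, 0, 0, -0.19, 0.14, 0, 0, 0],
)

```text
clock: 31.12
ee_pos: [502.3, -370.6, 182.6]
eef_rot: [-0.0, 0.798, 0.603, 0.001]
force: [0.4, -0.3, -0.4]
gripper_width: 0.6
grip_force: 0.0
```

```bash
python3 st.py; python3 - <<'E'
from station import viewer; import pickle,cv2
for n in('top','scene'): pickle.dump(viewer.read_camera(n),open(n+'6.pkl','wb'))
c=pickle.load(open('top6.pkl','rb'));d=pickle.load(open('scene6.pkl','rb'))
import numpy as np
a=cv2.resize(c['image'][105:205,130:260,::-1],(780,600),interpolation=cv2.INTER_CUBIC)[:, :470]
b=cv2.resize(d['image'][175:265,140:250,::-1],(330,270),interpolation=cv2.INTER_CUBIC)
o=np.zeros((600,800,3),np.uint8);o[:,:470]=a;o[:270,470:]=b
cv2.imwrite('pics/last.png',cv2.convertScaleAbs(cv2.resize(c['image'][105:205,130:260,::-1],(780,600),interpolation=cv2.INTER_CUBIC),alpha=1.3))
exec(open('e.py').read().split('c0=')[0])
B=lambda *q:crop(q,(130,105),6)
print('hinge dark',edge(c,*B((225,138),(488,205)),66,'dark',2))
print('near lid',edge(c,*B((160,323),(440,392)),66,'fall',2.5))
c=d
H=[*place(LOC,[(-40,-59,0)])[0][:2],LOC[2]]
q=proj(c,place(H,[(-42,55,66),(-42,-55,66)]));print('scene lid',edge(c,q[0],q[1],66,'fall',4))
E
```

```text
31.12 [ 502.3 -370.6  182.6] loc [   4.2 -341.5] Floc [ 0.4 -0.2] -0.4 q [ 0.31  0.62  0.51  1.53 -0.33  1.08  0.62] ty [ 0.962 -0.272  0.001] tz [ 0.001  0.002 -1.   ]
hinge dark (-0.3204, array([ -3.8, -61.6]), np.float64(2.46))
near lid (-0.3132, array([-82.7, -64.8]), np.float64(3.6))
scene lid (-0.2831, array([-80.1, -59.4]), np.float64(1.27))
```

View pics/last.png

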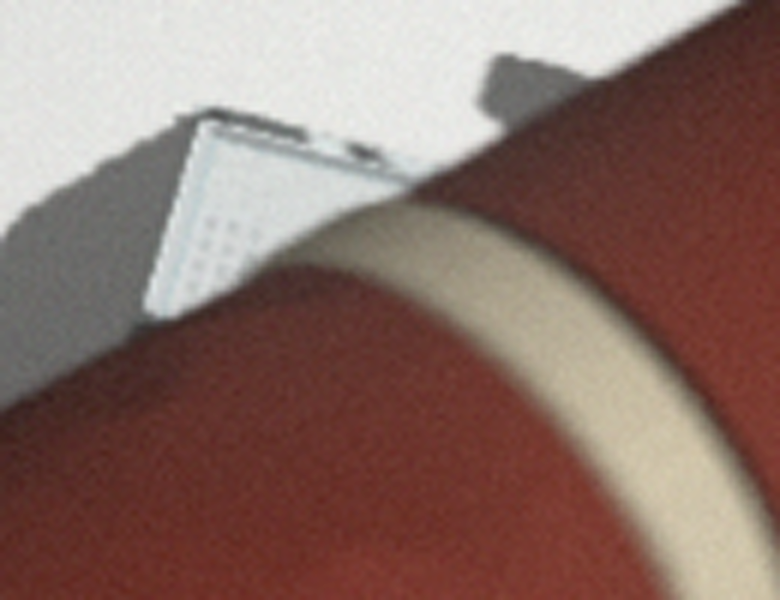

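The last picture shows the arm hiding most of the box, with the lid's left end at about (205,125)–(150,310). The scene edge now reads −0.283, matching the rail. I'll clear the arm to the left for a top-view check.

step_arm(
  motion=[0.004, 0.04, 0, 0, 0, 0, 0.01, 0.08, 0, 0, 0, 0, 0.016, 0.12, 0, 0, 0, 0, 0.02, 0.16, 0, 0, 0, 0, 0.02, 0.2, 0, 0, 0, 0, 0.02, 0.24, 0, 0, 0, 0, 0.02, 0.28, 0, 0, 0, 0, 0.02, 0.32, 0, 0, 0, 0],
)

```text
clock: 31.88
ee_pos: [521.1, -46.4, 182.3]
eef_rot: [-0.001, 0.798, 0.603, 0.001]
force: [-0.1, 0.6, 0.9]
gripper_width: 0.3
grip_force: 0.0
```

step_arm(
  motion=[0, 0.04, 0, 0, 0, 0, 0, 0.08, 0, 0, 0, 0, 0, 0.12, 0, 0, 0, 0, 0, 0.16, 0, 0, 0, 0, 0, 0.2, 0, 0, 0, 0, 0, 0.24, 0, 0, 0, 0, 0, 0.28, 0, 0, 0, 0, 0, 0.32, 0, 0, 0, 0],
)

```text
clock: 32.55
ee_pos: [520.1, 273.4, 182.3]
eef_rot: [-0.001, 0.798, 0.603, -0.0]
force: [1.8, -0.6, -0.1]
gripper_width: 0.2
grip_force: 0.0
```

```bash
python3 st.py; python3 - <<'E'
from station import viewer; import pickle
for n in('top','scene'): pickle.dump(viewer.read_camera(n),open(n+'7.pkl','wb'))
exec(open('e.py').read().split('c0=')[0])
B=lambda *q:crop(q,(130,105),6)
for t in(5,7):
  c=pickle.load(open(f'top{t}.pkl','rb'))
  print(t,'hinge dark',edge(c,*B((225,138),(488,205)),66,'dark',2),'near lid',edge(c,*B((160,323),(440,392)),66,'fall',2.5),'rail',edge(c,*B((510,222),(618,248)),22,'fall',2.5))
H=[*place(LOC,[(-40,-59,0)])[0][:2],LOC[2]]
for f in('s5','scene6','scene7'):
  c=pickle.load(open(f+'.pkl','rb'));q=proj(c,place(H,[(-42,55,66),(-42,-55,66)]));print(f,edge(c,q[0],q[1],66,'fall',4))
c0=pickle.load(open('top0.pkl','rb'));c=pickle.load(open('top7.pkl','rb'))
d=np.abs(c['image'].astype(int)-c0['image']).mean(2)
for n,(u,v,h) in dict(roll=(131,211,18),bottle=(326,191,14),timer=(346,160,14),green=(247,264,28)).items(): print(n,d[v-h:v+h,u-h:u+h].mean().round(1),d[v-h:v+h,u-h:u+h].max().round(0))
E
```

```text
32.55 [520.1 273.4 182.3] loc [-154.8  282.8] Floc [ 1.8 -0.1] -0.1 q [-0.84  0.57  0.52  1.63 -0.32  1.03 -0.49] ty [ 0.962 -0.272 -0.002] tz [-0.002  0.002 -1.   ]
5 hinge dark (-0.267, array([ -5.8, -73.4]), np.float64(0.74)) near lid (-0.2643, array([-81.5, -63.9]), np.float64(0.23)) rail (-0.2768, array([-1.00e-01, -1.45e+02]), np.float64(0.34))
7 hinge dark (-0.2829, array([ -5. , -57.3]), np.float64(0.62)) near lid (-0.2816, array([-80.8, -72.6]), np.float64(0.62)) rail (-0.2868, array([  -0.2, -144.3]), np.float64(0.34))
s5 (-0.2592, array([-80.4, -56.1]), np.float64(1.03))
scene6 (-0.2831, array([-80.1, -59.4]), np.float64(1.27))
scene7 (-0.2778, array([-79.8, -55.9]), np.float64(1.99))
roll 2.1 7.0
bottle 2.4 10.0
timer 2.2 9.0
green 2.4 9.0
```

The box now lies parallel to the rail (box −0.282, rail −0.28), it was pressed against both rails, and the bystanders have not moved. Handing in.

```bash
python3 -c "
from station import sign_off
print(sign_off())"
```

```text
the job is handed in; nothing more can be done
None
```

I pushed the tip box into the corner locator and handed the job in at about 32.7 s: it was pressed until it stopped against both rails, its measured angle matches the long rail to within about 0.005 rad, and the bottle, timer and label roll have not moved; the sign-off gave no verdict.

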